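# Shut the glass-offcut chest: break its folding lid stay and lower the lid

### The arm

A 6-joint arm with a two-finger parallel gripper is mounted at the origin on the work surface. World frame = base frame: x ahead of the robot, y to its left, z up, the work surface at z = 0. Lengths are in m, angles in rad, forces in N, time in s.
With the tool pointing down it reaches from about 0.275 to 0.875 m from the base axis. Payload 12.5 kg.
Tool frame: the origin (TCP) lies at the very end of the fingers, on their centre line; the grasp point (between the pads) lies 19 mm behind it; z points along the fingers, y is the line along which they close (so a half turn about z gives the same grasp; the last joint's range is limited). The gripper opens to 85 mm and grips with 20 to 120 N. Pads are 22 mm wide; open, the fingers measure 114 mm over their backs; the gripper's body (76 mm by 85 mm) begins 54 mm behind the grasp point. The pads swing forward as they close: fully open they stand 13 mm farther back than shut.
Start: joints at [1.211, 0.351, 1.652, -0, 1.139, -0.085], TCP at [0.149, 0.529, 0.231] pointing down, gripper open.
Joint ranges: [-2.75, 2.75], [-0.79, 2.1], [0.01, 2.65], [-1.57, 4.71], [0.07, 3.14], [-2.87, 2.87]. Speed limits (rad/s): [2.22, 2.22, 2.79, 3.14, 3.14, 3.14].

### API

Orientations are given as a unit quaternion [x, y, z, w].
In Python, from bench import r gives the robot as it stands. The module is installed in compiled form; this text tells all that it offers.
- The arm moves only by the tool move_arm, never from a script. Its argument "commands" is text: rows parted by semicolons, each of 5 numbers parted by spaces: the shift along the tool's x, y, z in mm, then the turn about the tool's z in degrees, then the opening in per cent of the stroke, from 0 (shut) to 100 (fully open). A call has exactly 8 rows; each row is the pose to reach, as a shift and turn from the pose commanded when the call began, along the tool's axes at that moment; what a row does not reach only later rows make up. A row lasts 1/10 s, in which the tool goes at most 50 mm and 8.59 degrees, less where a joint would pass 70% of its speed; a pose out of reach is approached as far as the arm can. A call with a gripper value outside its range is refused whole. The fingers move at their own pace and stop on an object; the grip force is fixed at half the most. Time passes only in rows, so rows that repeat a pose let the fingers close, or fill a call up. It gives the time, the measured TCP pose, the force, the opening and the grip force at its end, in the units of the state.
- r.observe(): the state, without advancing time (a new reading comes with each control period).
- r.get_image(name): name is "scene" or "top" or "wrist"; returns (picture, depth): 400x640x3 uint8, red, green, blue; 400x640 float32, m along the optical axis (not along the pixel's ray), 0 where there is no reading.
- r.camera_model(name): a dict with "fovy" (degrees; the focal length in pixels is half the picture's height over the tangent of half this angle, whatever the lens; pixels are square), "cx", "cy" (the principal point, pixels), "T" (4x4, takes a point from camera to world coordinates). Camera axes: x right, y up, looking along -z (the intrinsics and any distortion apply to the point x, -y, -z); pixel columns grow to the right and rows downward; lengths in m; the calibration is good to about 2 mm. A picture is of the moment at which its call begins: read the wrist's pose just before it. camera_model takes no time and is no camera call; for the wrist camera it gives the pose at the moment of the call.
- r.hand_in(): hands the job in; it is judged then, once.
Trained networks look in the newest picture that a camera, given by its name, has taken for a name from the list of things; names that differ only in an ending like _2 or _b are one class to them, and where a whole thing is asked for, a point or a joint stands for the part that bears it (a point fixed in the world has none). Each returns a list of dicts, best first, with "conf" (0 to 1); they miss things now and then, are a little off and sometimes report something else, mostly with a low value. They report only what shows in the picture. A call takes as long as a camera call.
- r.boxes_of(camera, thing): "xy" ([column, row] in pixels, amid what is visible of it).
- r.pinpoint(camera, thing): "xy" ([column, row] in pixels: a listed point, or the origin of a listed thing).
The state is a dict: "clock": time; "joint_pos": joint angles; "joint_velocities": joint speeds; "tau": joint torques, N m; "position": TCP position; "tool_rot": TCP orientation; "contact_force": force on the tool from outside, world axes, zero at the start; "ft_torque": the same for the moment, N m; "opening": finger opening in m; "finger_force": force on a finger pad.
Only numpy, scipy, OpenCV 4.12 (cv2) and the standard library are available. Lean on these libraries where they do the work, as an engineer would, in place of code of your own. Each camera call takes 0.05 s, during which the arm holds its last target. There are 200 camera calls.

### The job

Shut the plywood chest on the studio bench: first lift the knee of its folding stay past centre and let go, so that the stay stays unlocked with the lid still up. Only then lower the lid gently, without letting it drop or forcing it, until it lies fully shut, and press it firmly home for about a second with 10 to 15 N. Leave the hammer, the jar and the tub where they are and let go of everything at the end.

Things in the scene. Friction and masses are not known exactly. Their poses are not given: they have to be found in the camera images.
- chest: open-topped plywood chest, 240 mm long (its x) by 220 mm deep (its y) by 100 mm high, walls 10 mm, screwed to the bench. Origin: centre of its underside; z up. The lid is hinged along the top of its +y side; the folding stay is outside its +x end. A lid 2 mm short of the rim at its front edge still counts as open
- lid_hinge (a point): middle of the lid's hinge line, on the rim of the chest's +y side, 100 mm above the bench. Site axes are the lid's: x along the hinge, -y from the hinge to the lid's front edge, z out of its outer face
- lid_edge (a point): middle of the lid's front (free) edge, on its outer face, 220 mm from the hinge; the lid is a board 240 x 220 x 12 mm with two flat battens (30 mm wide, 3 mm thick, look only) across its outer face 90 mm either side of the middle. The outer face looks to the chest's +y side while the lid stands open, and upward when it is shut
- lid (a joint): how far the lid has been lowered, rad: 0 = standing open, leaning 0.17 rad off vertical to the chest's front; 1.40 = fully shut. The stiff hinge (about 1.1 N m) keeps the unlocked lid wherever it is put: it takes 3 to 7 N near its front edge to lower. Shut, it meets the thin hard rubber seal on the rim, felt as a steep rise: 10 to 15 N beds it home; over 20 N on it strains it. Locked, it cannot go down
- stay_knob (a point): centre of the steel knob at the knee of the stay: a round bar 18 mm in diameter, 40 mm long, lying along the chest's x, sticking out past the chest's end (its inner end is 26 mm from the end wall). It moves on a circle of 102 mm radius about stay_pivot. To unlock the stay it must go up and towards the chest's front (-y), square to the stay; about 7 mm brings the stay dead straight
- stay_pivot (a point): the axis of the stay's lower pivot on the chest's end wall (40 mm below the rim), taken at the knob's mid-length in x; the lower bar of the stay turns about it, axis along the chest's x
- stay_knee (a joint): fold of the knee, rad: 0 = locked (sagging against its stop), 0.14 = dead straight (centre), more = unlocked, about 2.8 with the lid shut. Takes about 6 N at the knob to pass centre. A light spring draws it back: let go too soon and it snaps back; carried to 0.75 or more, where the lid has come down about 0.1 rad, it stays, held by the stiff lid hinge, and folds by itself as the lid is lowered
- hammer: loose hammer lying on the bench in front of the chest, to be left alone; origin under it
- jar: loose closed glass jar, 64 mm in diameter, 100 mm high, standing behind the chest, to be left alone; origin: centre of its underside
- tub: loose clear plastic tub, 110 mm across, 70 mm high, standing behind the chest, to be left alone; origin: centre of its underside

How it is judged:
By the outcome, as a careful person would: the job done as asked, in the order asked, and still so for the second after the job is handed in, with the robot touching nothing.
It also fails if it takes over 72 s, if anything falls off the work surface, if the arm or the gripper's body presses on something with over 40 N, if the wrist force passes 120 N, or if a joint passes its speed limit or range.

## Working session

There is one attempt and no reset: what is moved stays moved. The work goes in short steps, Python scripts to look and compute and a tool call to move; the robot and the scene stay as the last step left them, time stands still between calls to the robot, and variables do not carry over. Pictures are saved under pics/ and viewed, at most 10 in all, crops included, and the job is handed in when it is done.

Besides the shell and the picture viewer there is one more tool, called after ">>>" as a command line: name --argument value ..., lists and objects as JSON in quotes. move_arm: Moves the arm, as the interface text tells. Its arguments: {"type":"object","properties":{"commands":{"type":"string"}},"required":["commands"]}

```bash
mkdir -p pics; cat > h.py <<'E'
import numpy as np, cv2
from bench import r
from scipy.spatial.transform import Rotation as R
def pix2w(cam,xy,d,m=None):
    m=m or r.camera_model(cam); f=200/np.tan(np.radians(m["fovy"])/2)
    p=np.array([(xy[0]-m["cx"])/f*d,-(xy[1]-m["cy"])/f*d,-d,1]); return (np.array(m["T"])@p)[:3]
def dep(D,xy,k=2):
    c,w=int(round(xy[0])),int(round(xy[1])); a=D[max(0,w-k):w+k+1,max(0,c-k):c+k+1]; a=a[a>0]
    return float(np.median(a)) if a.size else 0
def save(n,im): cv2.imwrite("pics/"+n+".png",im[:,:,::-1])
E
python3 - <<'E'
from h import *
np.set_printoptions(precision=4,suppress=True)
for c in ["scene","top"]:
    im,D=r.get_image(c); save(c+"0",im); m=r.camera_model(c); print(c,{k:v for k,v in m.items() if k!="T"}); print(np.array(m["T"]))
    for t in ["chest","lid_hinge","lid_edge","stay_knob","stay_pivot","hammer","jar","tub"]:
        for q in r.pinpoint(c,t)[:2]:
            d=dep(D,q["xy"]); print(t,np.round(q["xy"],1),round(q["conf"],2),round(d,3),pix2w(c,q["xy"],d))
s=r.observe(); print(s)
E
```

```text
scene {'fovy': 50.06915565013945, 'cx': 324.62525630363376, 'cy': 193.97617019342704}
[[ 0.084  -0.5974  0.7976  1.5314]
 [ 0.9963  0.0628 -0.0579  0.0169]
 [-0.0155  0.7995  0.6005  0.9514]
 [ 0.      0.      0.      1.    ]]
chest [307.4 235.5] 0.56 1.205 [0.636  0.0311 0.1351]
lid_hinge [337.3 219.1] 0.89 1.263 [0.5716 0.1226 0.1333]
lid_edge [327.5 156.3] 0.83 1.199 [0.5124 0.101  0.3154]
stay_knob [301.5 240.6] 0.93 1.177 [0.6637 0.0137 0.1431]
stay_pivot [280.1 257.2] 0.71 1.31 [ 0.591  -0.055   0.0126]
hammer [235.6 217.6] 0.61 1.462 [ 0.3884 -0.2062  0.014 ]
tub [391.6 238.2] 0.69 1.338 [0.5647 0.2941 0.0346]
top {'fovy': 55.16389509744761, 'cx': 323.53047955356004, 'cy': 200.76225963235316}
[[-0.0017  0.9937 -0.1121  0.4017]
 [-1.     -0.0025 -0.0062  0.0815]
 [-0.0064  0.1121  0.9937  1.2627]
 [ 0.      0.      0.      1.    ]]
chest [342.2 214.1] 0.71 1.256 [0.4989 0.0281 0.0097]
lid_hinge [305.5 206.4] 0.61 1.133 [0.5123 0.1419 0.1352]
lid_edge [315.7 200.2] 0.73 0.953 [0.5099 0.1069 0.3163]
stay_knob [347.8 155.9] 0.72 1.143 [0.6628 0.0158 0.1415]
stay_pivot [368.9 165.4] 0.49 1.284 [ 0.6632 -0.063  -0.0005]
hammer [411.2 252.8] 0.94 1.231 [ 0.373  -0.1923  0.0192]
jar [274.  166.9] 0.64 1.185 [0.6391 0.2419 0.0974]
tub [260.9 207.1] 0.67 1.266 [0.5232 0.2965 0.0033]
{'clock': 0.9, 'joint_pos': array([ 1.2114,  0.3507,  1.6518, -0.    ,  1.1391, -0.0846]), 'joint_velocities': array([ 0.0013,  0.001 ,  0.001 ,  0.0004, -0.0002, -0.0006]), 'tau': array([ -0.0012, -50.6041, -29.1638,  -0.0002,   0.0008,   0.    ]), 'position': array([0.1492, 0.5294, 0.2313]), 'tool_rot': array([ 0.137 ,  0.9906, -0.    ,  0.    ]), 'contact_force': array([-0.0587, -0.6563,  0.6397]), 'ft_torque': array([ 0.0158,  0.017 , -0.0112]), 'finger_force': 0.0, 'opening': 0.08525438291936213}
```

View pics/scene0.png

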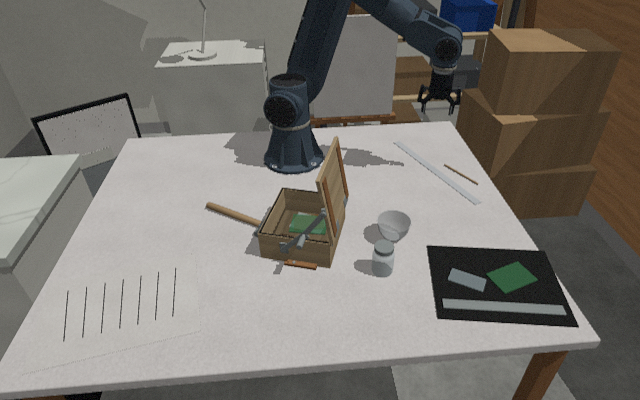

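View pics/top0.png

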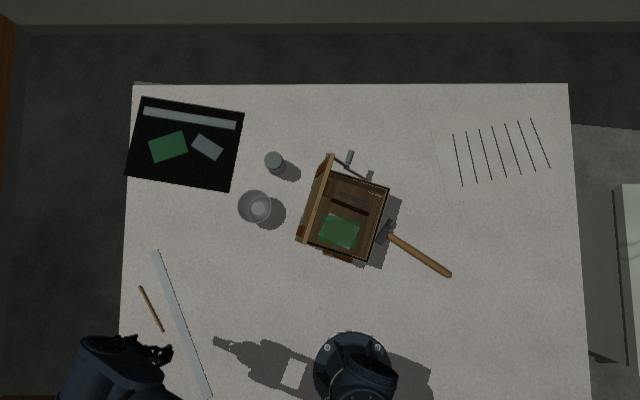

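The pictures agree with the detections. The scene view shows the lid edge at about (327,156), the knob at (301,240), and the jar and tub behind. The top view shows the chest yawed about -20°, the knob at (348,156) and the hammer in front at (411,253). Next I'll refine the yaw and the knob position.

```bash
python3 - <<'E'
from h import *
np.set_printoptions(precision=4,suppress=True)
def cloud(c):
    im,D=r.get_image(c); m=r.camera_model(c); f=200/np.tan(np.radians(m["fovy"])/2)
    v,u=np.mgrid[:400,:640]; P=np.stack([(u-m["cx"])/f*D,-(v-m["cy"])/f*D,-D,np.ones_like(D)],-1)@np.array(m["T"]).T
    return P[D>0][:,:3]
for c in ["top","scene"]:
    P=cloud(c); 
    L=P[(P[:,2]>.295)&(P[:,2]<.34)&(abs(P[:,0]-.51)<.2)&(abs(P[:,1]-.1)<.12)]
    q=L[:,:2]-L[:,:2].mean(0); w,V=np.linalg.eigh(q.T@q); a=V[:,1]; a=a*np.sign(a[0]); t=q@a
    ex=a; ey=np.array([-a[1],a[0]])
    print(c,len(L),"yaw",np.degrees(np.arctan2(a[1],a[0])),"mean",L.mean(0),"ends",L[:,:2].mean(0)+np.outer([t.min(),t.max()],a), "zmax",L[:,2].max(), "thick",np.ptp(q@ey))
    M=L[:,:2].mean(0)+(t.min()+t.max())/2*a
    K=P[(np.linalg.norm(P[:,:2]-[.668,.012],axis=1)<.05)&(P[:,2]>.11)&(P[:,2]<.165)]
    k=(K[:,:2]-M); k=np.c_[k@ex,k@ey,K[:,2]]; k=k[k[:,0]>.146]
    print("mid",M,"knob chest-rel-lid-edge",len(k),k.min(0),k.max(0),k.mean(0))
E
```

```text
top 569 yaw -17.802156527207302 mean [0.5154 0.1024 0.3147] ends [[0.4033 0.1384]
 [0.6311 0.0652]] zmax 0.32333566407596837 thick 0.017974329796849344
mid [0.5172 0.1018] knob chest-rel-lid-edge 78 [ 0.1464 -0.0504  0.1342] [ 0.1864 -0.0333  0.1472] [ 0.1653 -0.0421  0.1418]
scene 417 yaw -17.91852666803167 mean [0.5348 0.098  0.3117] ends [[0.4051 0.1399]
 [0.6331 0.0662]] zmax 0.3220959271534074 thick 0.019431137206892005
mid [0.5191 0.103 ] knob chest-rel-lid-edge 88 [ 0.1467 -0.0536  0.1292] [ 0.1853 -0.0351  0.1482] [ 0.1686 -0.043   0.1414]
```

>>> move_arm --commands "0 0 -40 0 50; 0 0 -80 0 50; 0 0 -120 0 30; 0 0 -160 0 30; 0 0 -180 0 30; 0 0 -180 3 30; 0 0 -180 5 30; 0 0 -180 5 30"

```text
clock: 1.8
position: [0.1492, 0.5293, 0.4113]
tool_rot: [0.18, 0.984, 0.0, 0.0]
contact_force: [0.9, -0.0, -0.1]
opening: 0.0255
finger_force: 0.0
```

>>> move_arm --commands "-41 -18 0 0 45; -82 -37 0 0 45; -123 -55 0 0 45; -164 -74 0 0 45; -205 -92 0 0 45; -246 -111 0 0 45; -287 -129 0 0 45; -328 -148 0 0 45"

```text
clock: 2.6
position: [0.4045, 0.2733, 0.4113]
tool_rot: [0.179, 0.984, 0.0, 0.0]
contact_force: [1.4, -0.3, 1.1]
opening: 0.0387
finger_force: 0.0
```

>>> move_arm --commands "-41 -18 0 -1 45; -82 -37 0 -2 45; -123 -55 0 -2.85 45; -164 -74 0 -2.85 45; -205 -92 0 -2.85 45; -246 -111 0 -2.85 45; -287 -129 0 -2.85 45; -346 -155 0 -2.85 45"

```text
clock: 3.4
position: [0.6628, 0.0162, 0.4114]
tool_rot: [0.155, 0.988, 0.0, 0.0]
contact_force: [-0.0, 0.0, -0.6]
opening: 0.0383
finger_force: 0.0
```

```bash
cat > st.py <<'E'
from h import *
np.set_printoptions(precision=4,suppress=True)
A=np.radians(-17.85); ex=np.array([np.cos(A),np.sin(A)]); ey=np.array([-ex[1],ex[0]]); M=np.array([.518,.1025])
def rel(p): d=np.asarray(p)[:2]-M; return np.r_[d@ex,d@ey,p[2]]
def tcp():
    s=r.observe(); Rm=R.from_quat(s["tool_rot"]).as_matrix(); print("t",s["clock"],"tcp",s["position"],"rel",rel(s["position"]),"ty ang",np.degrees(np.arctan2(Rm[1,1],Rm[0,1])),"F",s["contact_force"],"open",s["opening"])
E
python3 - <<'E'
from st import *
tcp(); m=r.camera_model("wrist"); im,D=r.get_image("wrist"); save("w1",im)
for q in r.pinpoint("wrist","stay_knob")[:2]: print(q, rel(pix2w("wrist",q["xy"],dep(D,q["xy"]),m)))
E
```

```text
t 3.4 tcp [0.6628 0.0162 0.4114] rel [ 0.1643 -0.0378  0.4114] ty ang 72.19269662576927 F [-0.0107  0.0474 -0.5522] open 0.03834030194347057
{'xy': [321.8, 158.2], 'conf': 0.58} [ 0.165  -0.0434  0.1448]
{'xy': [298.7, 34.5], 'conf': 0.5} [-0.003  -0.0798  0.0108]
```

View pics/w1.png

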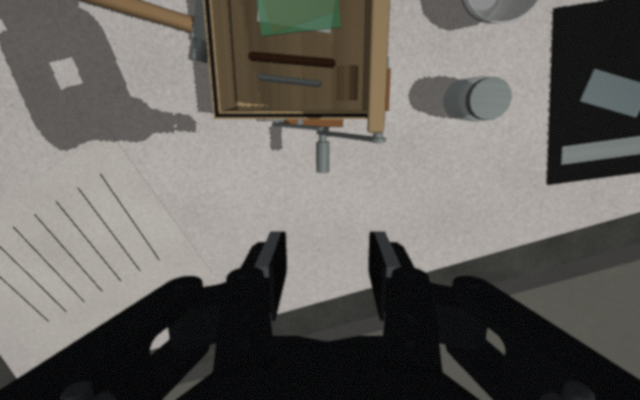

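The wrist view shows the knob at (322,158), centred between the fingers and clear of the chest. The stay's bars lie close to the end wall, and a pin sticks out at (380,137). I'll descend around the outer part of the knob.

>>> move_arm --commands "-6 -4.5 0 0 45; -6 -4.5 40 0 45; -6 -4.5 80 0 45; -6 -4.5 120 0 45; -6 -4.5 155 0 45; -6 -4.5 185 0 45; -6 -4.5 210 0 45; -6 -4.5 220 0 45"

```text
clock: 4.3
position: [0.665, 0.0121, 0.1893]
tool_rot: [0.155, 0.988, -0.0, -0.002]
contact_force: [0.4, -0.0, 0.1]
opening: 0.0384
finger_force: 0.0
```

```bash
python3 - <<'E'
from st import *
tcp(); m=r.camera_model("wrist"); im,D=r.get_image("wrist"); save("w2",im)
for q in r.pinpoint("wrist","stay_knob")[:2]: print(q, rel(pix2w("wrist",q["xy"],dep(D,q["xy"]),m)))
E
```

```text
t 4.3 tcp [0.665  0.0121 0.1893] rel [ 0.1676 -0.041   0.1893] ty ang 72.19697809742253 F [ 0.3613 -0.0102  0.0796] open 0.038429188882450886
{'xy': [322.2, 207.3], 'conf': 0.77} [ 0.1616 -0.0431  0.1449]
```

View pics/w2.png

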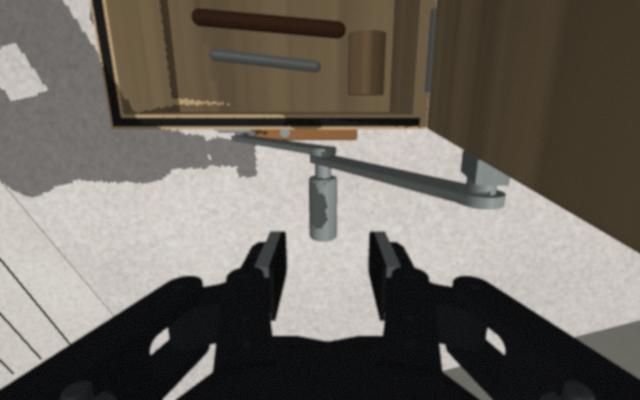

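The knob at (322,207) lies between the fingers, and the stay's upper bar goes off to the right to its pin at (485,195). I'll shift outward a little and then go down around the knob.

>>> move_arm --commands "-7 -3 0 0 45; -13 -5 0 0 45; -13 -5 15 0 45; -13 -5 30 0 45; -13 -5 45 0 45; -13 -5 55 0 45; -13 -5 63 0 45; -13 -5 63 0 45"

```text
clock: 5.2
position: [0.6765, 0.0026, 0.1268]
tool_rot: [0.156, 0.988, -0.0, -0.001]
contact_force: [0.4, -0.1, 0.6]
opening: 0.0381
finger_force: 0.0
```

```bash
python3 - <<'E'
from st import *
tcp()
E
```

```text
t 5.2 tcp [0.6765 0.0026 0.1268] rel [ 0.1815 -0.0465  0.1268] ty ang 72.10584433228051 F [ 0.3561 -0.1269  0.5637] open 0.03814741770907651
```

>>> move_arm --commands "0 -3 0 0 45; 0 -6 0 0 45; 0 -9 -2 0 45; 0 -12 -4 0 45; 0 -15 -6.5 0 45; 0 -19 -9 0 45; 0 -23 -11.5 0 45; 0 -27 -13.5 0 45"

```text
clock: 6.0
position: [0.6696, -0.0216, 0.1436]
tool_rot: [0.155, 0.988, 0.002, 0.001]
contact_force: [1.5, 13.6, 8.5]
opening: 0.0387
finger_force: 6.4
```

>>> move_arm --commands "0 -4 -2 0 45; 0 -8 -4 0 45; 0 -12 -5.5 0 45; 0 -16 -7 0 45; 0 -20 -8 0 45; 0 -24 -9 0 45; 0 -24 -9 0 45; 0 -24 -9 0 45"

```text
clock: 6.8
position: [0.6629, -0.045, 0.153]
tool_rot: [0.156, 0.988, 0.001, 0.002]
contact_force: [4.5, 8.3, 6.2]
opening: 0.0382
finger_force: 4.5
```

```bash
python3 - <<'E'
from st import *
tcp()
for c in ["scene","top"]:
    im,D=r.get_image(c); 
    if c=="scene": save("s2",cv2.resize(im[130:300,220:440],None,fx=3,fy=3))
    for t in ["stay_knob","lid_edge"]:
        for q in r.pinpoint(c,t)[:1]: print(c,t,q["xy"],q["conf"],rel(pix2w(c,q["xy"],dep(D,q["xy"]))))
E
```

```text
t 6.8 tcp [ 0.6629 -0.045   0.153 ] rel [ 0.1832 -0.096   0.153 ] ty ang 72.09510559713917 F [4.51   8.291  6.2332] open 0.038239876349716796
scene stay_knob [287.5, 234.0] 0.49 [ 0.191  -0.0695  0.1841]
scene lid_edge [316.5, 161.6] 0.92 [ 0.0235 -0.0279  0.3124]
top lid_edge [325.6, 204.2] 0.58 [-0.0105 -0.0246  0.3108]
```

View pics/s2.png

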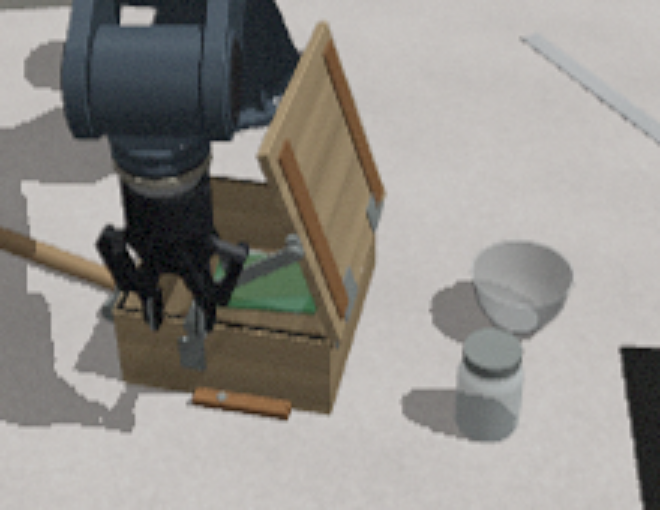

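The stay is past centre: the knob has moved about 43 mm and the lid edge has come forward about 25 mm, or 0.11 rad. I'll push a little further for margin, then back off slowly and check that it holds.

>>> move_arm --commands "0 -3 -0.5 0 45; 0 -6 -1 0 45; 0 -8 -1 0 45; 0 -8 -1 0 45; 0 -5 -1 0 45; 0 -2 -1 0 45; 0 1 -1 0 45; 0 2 -1 0 45"

```text
clock: 7.9
position: [0.6619, -0.0439, 0.1516]
tool_rot: [0.155, 0.988, -0.0, -0.0]
contact_force: [0.9, -0.1, -0.0]
opening: 0.0382
finger_force: 0.0
```

```bash
python3 - <<'E'
from st import *
tcp()
for c in ["scene","top","wrist"]:
    m=r.camera_model(c); im,D=r.get_image(c); 
    for t in ["stay_knob","lid_edge"]:
        for q in r.pinpoint(c,t)[:1]: print(c,t,q["xy"],q["conf"],rel(pix2w(c,q["xy"],dep(D,q["xy"]),m)))
save("w3",im)
E
```

```text
t 7.9 tcp [ 0.6619 -0.0439  0.1516] rel [ 0.1818 -0.0953  0.1516] ty ang 72.11205071456561 F [ 0.9376 -0.0879 -0.0337] open 0.03821599435494442
scene stay_knob [285.4, 230.2] 0.72 [ 0.1883 -0.0754  0.1942]
scene lid_edge [315.2, 154.7] 0.92 [-0.0151 -0.0414  0.3097]
top lid_edge [328.4, 204.5] 0.97 [-0.0077 -0.0312  0.2967]
wrist stay_knob [331.8, 221.3] 0.66 [ 0.1621 -0.0927  0.1694]
```

View pics/w3.png

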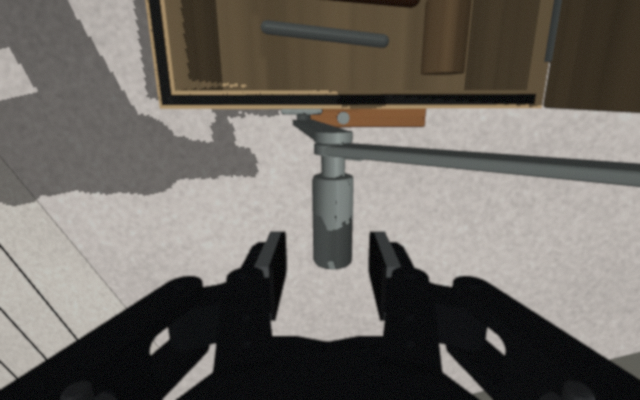

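The knob at (332,221) sits free between the fingers with no contact force, and it has stayed unlocked. I'll rise clear of it.

>>> move_arm --commands "0 0 -20 0 45; 0 0 -50 0 45; 0 0 -90 0 30; 0 0 -130 0 20; 0 0 -170 0 10; 0 0 -210 0 0; 0 0 -250 0 0; 0 0 -270 0 0"

```text
clock: 9.15
position: [0.6622, -0.0441, 0.426]
tool_rot: [0.156, 0.988, 0.0, 0.002]
contact_force: [0.3, -0.5, -0.1]
opening: -0.0001
finger_force: 0.0
```

```bash
python3 - <<'E'
from st import *
tcp()
for c in ["scene","top"]:
    m=r.camera_model(c); im,D=r.get_image(c); f=200/np.tan(np.radians(m["fovy"])/2)
    for t in ["stay_knob","lid_edge","lid_hinge"]:
        for q in r.pinpoint(c,t)[:1]: print(c,t,q["xy"],q["conf"],rel(pix2w(c,q["xy"],dep(D,q["xy"]),m)))
    v,u=np.mgrid[:400,:640]; P=(np.stack([(u-m["cx"])/f*D,-(v-m["cy"])/f*D,-D,np.ones_like(D)],-1)@np.array(m["T"]).T)[D>0][:,:3]
    d=P[:,:2]-M; Q=np.c_[d@ex,d@ey,P[:,2]]
    for z0 in (.15,.2,.25,.28,.3,.31):
        a=Q[(abs(Q[:,2]-z0)<.005)&(abs(Q[:,0])<.1)&(Q[:,1]>-.06)&(Q[:,1]<.06)]
        if len(a)>5: print("  z",z0,len(a),np.percentile(a[:,1],[5,50,95]))
E
```

```text
t 9.15 tcp [ 0.6622 -0.0441  0.426 ] rel [ 0.1822 -0.0954  0.426 ] ty ang 72.10336861193734 F [ 0.3089 -0.4825 -0.122 ] open -8.245456871875444e-05
scene stay_knob [283.5, 231.4] 0.66 [ 0.1646 -0.0902  0.1663]
scene lid_edge [314.8, 157.8] 0.85 [ 0.0009 -0.0385  0.3096]
scene lid_hinge [337.4, 220.8] 0.97 [0.0371 0.0343 0.12  ]
  z 0.15 84 [0.0202 0.0229 0.027 ]
  z 0.2 91 [0.0022 0.0048 0.0091]
  z 0.25 98 [-0.016  -0.013  -0.0092]
  z 0.28 102 [-0.0269 -0.024  -0.0198]
  z 0.3 114 [-0.034  -0.0317 -0.0277]
  z 0.31 189 [-0.0454 -0.0381 -0.0334]
top stay_knob [365.5, 159.5] 0.59 [ 0.0334 -0.0737  0.6998]
top lid_edge [331.3, 205.3] 0.72 [-0.0085 -0.039   0.3078]
top lid_hinge [307.8, 205.1] 0.93 [-0.0114  0.0309  0.1299]
  z 0.15 70 [0.0213 0.0238 0.0267]
  z 0.2 74 [0.0031 0.0055 0.01  ]
  z 0.25 98 [-0.0151 -0.0125 -0.0091]
  z 0.28 97 [-0.0254 -0.0232 -0.0194]
  z 0.3 168 [-0.0449 -0.0315 -0.0273]
  z 0.31 355 [-0.0445 -0.0391 -0.034 ]
```

Unlocked and holding: the outer face is now 0.35 rad off vertical, so the lid is down about 0.18 rad. The hinge comes out at rel y≈0.030, z≈0.100. I'll move behind the lid with the fingers closed.

>>> move_arm --commands "30 21 0 0 0; 60 42 0 0 0; 91 62 0 0 0; 121 83 0 0 0; 152 104 0 0 0; 182 125 0 0 0; 182 125 20 0 0; 182 125 40 0 0"

```text
clock: 10.35
position: [0.5266, 0.1317, 0.3813]
tool_rot: [0.155, 0.988, 0.0, 0.0]
contact_force: [0.3, 0.1, -0.4]
opening: -0.0004
finger_force: 0.0
```

>>> move_arm --commands "0 0 25 0 0; 0 0 50 0 0; 0 0 75 0 0; 0 0 92 0 0; 0 0 99 0 0; 0 -6 99 0 0; 0 -12 99 0 0; 0 -18 99 0 0"

```text
clock: 11.15
position: [0.5218, 0.1131, 0.2837]
tool_rot: [0.156, 0.988, 0.0, 0.001]
contact_force: [0.1, -0.2, 0.2]
opening: 0.0001
finger_force: 0.0
```

```bash
python3 - <<'E'
from st import *
tcp()
E
```

```text
t 11.15 tcp [0.5218 0.1131 0.2837] rel [0.0004 0.0113 0.2837] ty ang 72.10218188572983 F [ 0.1241 -0.1861  0.2294] open 6.614052246785442e-05
```

>>> move_arm --commands "0 -4 0 0 0; 0 -8 0 0 0; 0 -12 0 0 0; 0 -15 0 0 0; 0 -18 0 0 0; 0 -21 0 0 0; 0 -23 0 0 0; 0 -23 0 0 0"

```text
clock: 11.95
position: [0.5145, 0.0916, 0.2828]
tool_rot: [0.156, 0.988, -0.0, -0.0]
contact_force: [0.1, -0.0, 0.4]
opening: -0.0001
finger_force: 0.0
```

>>> move_arm --commands "0 -2 0 0 0; 0 -4 0 0 0; 0 -6 0 0 0; 0 -8 0 0 0; 0 -10 0 0 0; 0 -12 0 0 0; 0 -14 0 0 0; 0 -14 0 0 0"

```text
clock: 12.75
position: [0.5104, 0.0791, 0.2828]
tool_rot: [0.155, 0.988, 0.001, 0.0]
contact_force: [1.8, 6.1, -1.4]
opening: 0.0001
finger_force: 2.4
```

>>> move_arm --commands "0 -4.5 1.7 0 0; 0 -9 3.4 0 0; 0 -13.5 5.3 0 0; 0 -17.9 7.3 0 0; 0 -22.3 9.4 0 0; 0 -26.6 11.6 0 0; 0 -30.8 13.9 0 0; 0 -35 16.3 0 0"

```text
clock: 13.55
position: [0.4997, 0.0456, 0.2669]
tool_rot: [0.155, 0.988, 0.001, 0.0]
contact_force: [0.1, 4.9, 4.2]
opening: -0.0001
finger_force: 3.0
```

>>> move_arm --commands "0 -4.1 2.6 0 0; 0 -8.2 5.2 0 0; 0 -12.2 7.9 0 0; 0 -16.2 10.7 0 0; 0 -20 13.6 0 0; 0 -23.8 16.6 0 0; 0 -27.5 19.7 0 0; 0 -31.1 22.9 0 0"

```text
clock: 14.35
position: [0.4901, 0.0152, 0.244]
tool_rot: [0.156, 0.988, -0.0, 0.0]
contact_force: [-1.5, 2.1, 6.9]
opening: -0.0002
finger_force: 2.9
```

```bash
python3 - <<'E'
from st import *
tcp()
for c in ["scene","top"]:
    m=r.camera_model(c); im,D=r.get_image(c)
    if c=="scene": save("s4",cv2.resize(im[100:300,200:440],None,fx=3,fy=3))
    for q in r.pinpoint(c,"lid_edge")[:1]: print(c,q["conf"],rel(pix2w(c,q["xy"],dep(D,q["xy"]),m)))
E
```

```text
t 14.35 tcp [0.4901 0.0152 0.244 ] rel [ 0.0002 -0.0917  0.244 ] ty ang 72.10368316167538 F [-1.4625  2.0834  6.9109] open -0.00017616241280866423
scene 0.95 [ 0.006  -0.114   0.2605]
top 0.63 [-0.0338 -0.0985  0.5345]
```

View pics/s4.png

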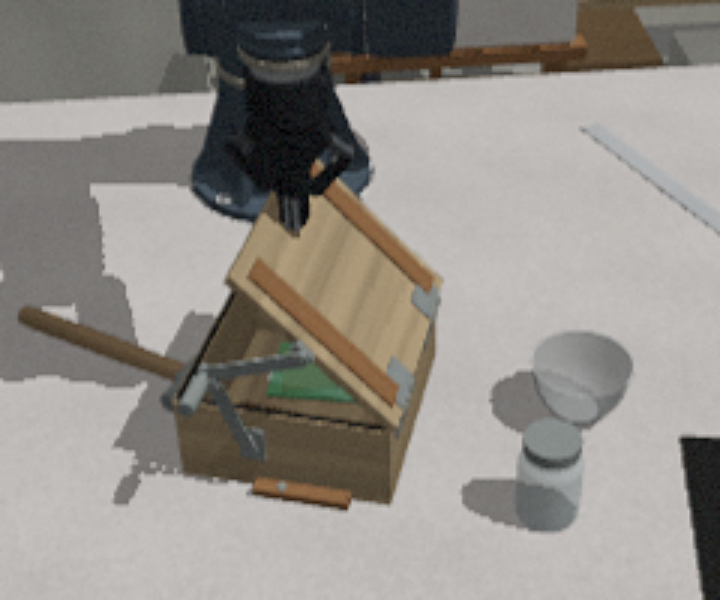

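The lid is about half down at rel z 0.26, the stay is folding, and the fingertip rests near the front edge. The push is about 7 N.

>>> move_arm --commands "0 -3.5 3.3 0 0; 0 -7 6.7 0 0; 0 -10.4 10.2 0 0; 0 -13.7 13.7 0 0; 0 -16.9 17.3 0 0; 0 -20 21 0 0; 0 -23 24.8 0 0; 0 -26 28.7 0 0"

```text
clock: 15.35
position: [0.4821, -0.0096, 0.2151]
tool_rot: [0.155, 0.988, -0.0, 0.0]
contact_force: [-1.4, 1.1, 7.0]
opening: -0.0002
finger_force: 2.6
```

>>> move_arm --commands "0 -2.8 3.9 0 0; 0 -5.5 7.9 0 0; 0 -8.1 11.9 0 0; 0 -10.6 16 0 0; 0 -13 20.2 0 0; 0 -15.4 24.5 0 0; 0 -17.6 28.8 0 0; 0 -19.7 33.2 0 0"

```text
clock: 16.15
position: [0.4761, -0.0285, 0.1818]
tool_rot: [0.155, 0.988, -0.0, 0.0]
contact_force: [-0.4, -1.5, 5.9]
opening: 0.0
finger_force: 2.5
```

```bash
python3 - <<'E'
from st import *
tcp()
E
```

```text
t 16.15 tcp [ 0.4761 -0.0285  0.1818] rel [ 0.0003 -0.1375  0.1818] ty ang 72.1176232478234 F [-0.3569 -1.4581  5.8831] open 3.298636629444628e-05
```

>>> move_arm --commands "0 -2 4.4 0 0; 0 -3.8 8.8 0 0; 0 -5.6 13.3 0 0; 0 -7.2 17.9 0 0; 0 -8.8 22.5 0 0; 0 -10.2 27.1 0 0; 0 -11.5 31.7 0 0; 0 -12.8 36.4 0 0"

```text
clock: 16.95
position: [0.4722, -0.0407, 0.1453]
tool_rot: [0.155, 0.988, -0.0, 0.0]
contact_force: [0.3, -2.8, 5.1]
opening: -0.0002
finger_force: 2.3
```

>>> move_arm --commands "0 -1 3.5 0 0; 0 -1.6 7 0 0; 0 -2.3 10.5 0 0; 0 -2.9 14 0 0; 0 -3.5 17 0 0; 0 -4 20 0 0; 0 -4.3 23 0 0; 0 -4.5 25 0 0"

```text
clock: 17.75
position: [0.4707, -0.0445, 0.1201]
tool_rot: [0.156, 0.988, -0.0, 0.0]
contact_force: [1.0, -2.6, 4.9]
opening: -0.0001
finger_force: 2.3
```

```bash
python3 - <<'E'
from st import *
tcp()
E
```

```text
t 17.75 tcp [ 0.4707 -0.0445  0.1201] rel [ 0.0001 -0.1544  0.1201] ty ang 72.10691721715449 F [ 0.9939 -2.6258  4.9141] open -5.1857548304469145e-05
```

>>> move_arm --commands "0 0 0.7 0 0; 0 0 1.4 0 0; 0 0 2.1 0 0; 0 0 2.8 0 0; 0 0 3.4 0 0; 0 0 4 0 0; 0 0 4.5 0 0; 0 0 4.5 0 0"

```text
clock: 18.55
position: [0.4705, -0.0443, 0.1157]
tool_rot: [0.156, 0.988, 0.0, -0.0]
contact_force: [1.1, -2.2, 3.8]
opening: -0.0001
finger_force: 1.7
```

>>> move_arm --commands "0 0 0.2 0 0; 0 0 0.4 0 0; 0 0 0.6 0 0; 0 0 0.8 0 0; 0 0 1.0 0 0; 0 0 1.2 0 0; 0 0 1.4 0 0; 0 0 1.4 0 0"

```text
clock: 19.35
position: [0.4705, -0.0444, 0.1143]
tool_rot: [0.156, 0.988, 0.0, -0.0]
contact_force: [-1.2, -4.3, 4.1]
opening: 0.0
finger_force: 2.1
```

>>> move_arm --commands "0 0 0.1 0 0; 0 0 0.3 0 0; 0 0 0.4 0 0; 0 0 0.6 0 0; 0 0 0.7 0 0; 0 0 0.9 0 0; 0 0 1.0 0 0; 0 0 1.0 0 0"

```text
clock: 20.15
position: [0.4706, -0.0444, 0.1133]
tool_rot: [0.156, 0.988, 0.0, -0.0]
contact_force: [-1.8, -1.7, 4.2]
opening: 0.0001
finger_force: 2.1
```

>>> move_arm --commands "0 0 0.1 0 0; 0 0 0.3 0 0; 0 0 0.4 0 0; 0 0 0.5 0 0; 0 0 0.6 0 0; 0 0 0.7 0 0; 0 0 0.8 0 0; 0 0 0.8 0 0"

```text
clock: 20.95
position: [0.4706, -0.0444, 0.1126]
tool_rot: [0.156, 0.988, -0.0, -0.0]
contact_force: [-1.0, -3.0, 4.8]
opening: -0.0003
finger_force: 2.2
```

>>> move_arm --commands "0 0 0.1 0 0; 0 0 0.2 0 0; 0 0 0.3 0 0; 0 0 0.4 0 0; 0 0 0.5 0 0; 0 0 0.6 0 0; 0 0 0.7 0 0; 0 0 0.7 0 0"

```text
clock: 21.75
position: [0.4706, -0.0444, 0.112]
tool_rot: [0.156, 0.988, -0.0, 0.0]
contact_force: [-2.9, -2.4, 7.2]
opening: 0.0002
finger_force: 3.6
```

>>> move_arm --commands "0 0 0.1 0 0; 0 0 0.1 0 0; 0 0 0.2 0 0; 0 0 0.2 0 0; 0 0 0.3 0 0; 0 0 0.3 0 0; 0 0 0.3 0 0; 0 0 0.3 0 0"

```text
clock: 22.55
position: [0.4707, -0.0444, 0.112]
tool_rot: [0.156, 0.988, 0.0, 0.0]
contact_force: [-5.5, -2.3, 11.7]
opening: -0.0002
finger_force: 5.7
```

The seal is met: z has stopped at 0.112 and the force is about 12 N. I'll hold.

>>> move_arm --commands "0 0 0.05 0 0; 0 0 0.05 0 0; 0 0 0.05 0 0; 0 0 0.05 0 0; 0 0 0.05 0 0; 0 0 0.05 0 0; 0 0 0.05 0 0; 0 0 0.05 0 0"

```text
clock: 23.35
position: [0.4707, -0.0444, 0.112]
tool_rot: [0.156, 0.988, -0.0, 0.0]
contact_force: [-5.4, -1.8, 12.1]
opening: 0.0002
finger_force: 6.1
```

>>> move_arm --commands "0 0 0 0 0; 0 0 0 0 0; 0 0 0 0 0; 0 0 0 0 0; 0 0 0 0 0; 0 0 0 0 0; 0 0 0 0 0; 0 0 0 0 0"

```text
clock: 24.15
position: [0.4706, -0.0444, 0.112]
tool_rot: [0.156, 0.988, -0.0, 0.0]
contact_force: [-4.8, -1.8, 12.2]
opening: 0.0001
finger_force: 6.1
```

The lid has been held at 12 N for over 1.6 s. I'll lift off gently and check.

>>> move_arm --commands "0 0 -0.5 0 0; 0 0 -1.5 0 0; 0 0 -5 0 0; 0 0 -15 0 0; 0 0 -35 0 0; 0 0 -60 0 0; 0 0 -90 0 0; 0 0 -120 0 0"

```text
clock: 24.95
position: [0.4705, -0.0443, 0.2334]
tool_rot: [0.156, 0.988, 0.0, 0.0]
contact_force: [0.2, -0.2, -0.0]
opening: 0.0002
finger_force: 0.0
```

```bash
python3 - <<'E'
from st import *
tcp()
m=r.camera_model("scene"); im,D=r.get_image("scene"); save("s5",cv2.resize(im[100:300,200:440],None,fx=3,fy=3))
f=200/np.tan(np.radians(m["fovy"])/2)
v,u=np.mgrid[:400,:640]; P=(np.stack([(u-m["cx"])/f*D,-(v-m["cy"])/f*D,-D,np.ones_like(D)],-1)@np.array(m["T"]).T)[D>0][:,:3]
d=P[:,:2]-M; Q=np.c_[d@ex,d@ey,P[:,2]]
for y0 in (.02,-.05,-.1,-.15,-.175): a=Q[(abs(Q[:,1]-y0)<.006)&(abs(Q[:,0])<.065)&(Q[:,2]>.08)&(Q[:,2]<.14)]; print(y0,len(a),np.median(a[:,2]))
E
```

```text
t 24.95 tcp [ 0.4705 -0.0443  0.2334] rel [-0.0003 -0.1543  0.2334] ty ang 72.10454984188829 F [ 0.1792 -0.1976 -0.0282] open 0.00023533020650655067
0.02 108 0.11304313795760484
-0.05 106 0.11299776203062856
-0.1 100 0.11310833910969725
-0.15 93 0.11266553229884801
-0.175 98 0.11298247354460172
```

View pics/s5.png

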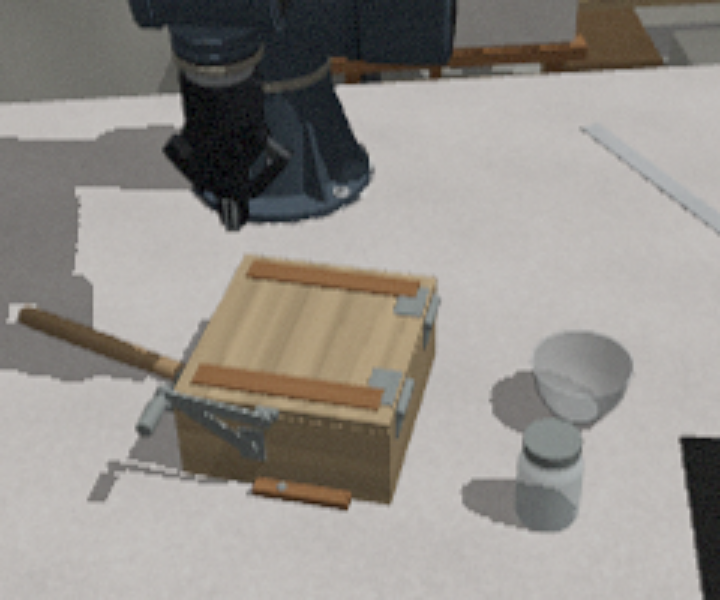

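The picture shows the lid flat and shut: its top is level at 0.113 m from hinge to front edge. The stay is folded, the hammer, jar and tub are where they were, and the gripper is clear.

```bash
python3 -c "
from bench import r
print(r.hand_in())"
```

```text
the job is handed in; nothing more can be done
None
```

The chest is shut and the job handed in at about 25 s: the stay was unlocked first and held, then the lid was lowered at 4–8 N and pressed home at about 12 N for over 1.6 s, with the hammer, jar and tub left alone and the gripper clear.

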